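# Clamp a board with the spoked capstan

### The arm

A 6-joint arm with a two-finger parallel gripper is mounted at the origin on the work surface. World frame = base frame: x ahead of the robot, y to its left, z up, the work surface at z = 0. Lengths are in m, angles in rad, forces in N, time in s.
With the tool pointing down it reaches from about 0.425 to 0.95 m from the base axis. Payload 3.5 kg.
Tool frame: the origin (TCP) lies on the centre line of the jaws, within the pads' length; the fingertips stand 11 mm ahead of it and the grasp point (between the pads) lies 8 mm behind it; y points along the fingers, x is the direction in which the jaws open and shut, and the axes are right-handed (so a half turn about y gives the same grasp; the last joint's range is limited). The gripper opens to 85 mm and grips with 20 to 120 N. Pads are 22 mm wide; open, the fingers measure 114 mm over their backs; the gripper's body (76 mm by 85 mm) begins 54 mm behind the grasp point. The pads swing forward as they close: fully open they stand 13 mm farther back than shut.
Start: joints at [1.159, 0.286, 1.577, -0, 1.279, -0.15], TCP at [0.175, 0.652, 0.242] pointing down, gripper open.
Joint ranges: [-2.77, 2.77], [-0.9, 2.22], [0.21, 2.48], [-1.53, 4.67], [0.24, 2.81], [-2.84, 2.84]. Speed limits (rad/s): [2.79, 2.79, 3.14, 3.14, 3.14, 3.14].

### API

Orientations are given as a unit quaternion [x, y, z, w].
In Python, from plant import get_state, read_camera, sign_off gives the robot as it stands.
- The arm moves only by the shell command python3 -m inch 'ROWS' [FORCE]. ROWS is JSON, a list of rows, each an object of numbers: "ax", "ay", "az": the turn, a rotation vector about the tool's x, y, z in rad; "x", "y", "z": the shift along the tool's x, y, z in mm; "hand": the closure, from -1 (fully open) to 1 (shut). In form: [{"ax": .., "ay": .., "az": .., "x": .., "y": .., "z": .., "hand": ..}, ...]. A call has 1 to 5 rows; each row shifts and turns the commanded pose from where the row before left it, along the tool's axes as they then stand; what a row does not reach is not made up. A row lasts 1/12 s, in which the tool goes at most 41.7 mm and 7.16 degrees, less where a joint would pass 70% of its speed; a pose out of reach is approached as far as the arm can. A call with a gripper value outside its range is refused whole. The fingers move at their own pace and stop on an object; FORCE is the grip in N (left out, the last holds). Time passes only in rows, so rows that do not move let the fingers close. It gives the time, the measured TCP pose, the force and the opening at its end, in the units of the state.
- get_state(): the state, without advancing time (a new reading comes with each control period).
- read_camera(name): name is "scene" or "top"; returns a dict with "img" (384x512x3 uint8, red, green, blue), "fov_y" (degrees; the focal length in pixels is half the picture's height over the tangent of half this angle, whatever the lens; pixels are square), "cx", "cy" (the principal point, pixels), "distortion" ([k1, k2, p1, p2, k3] as OpenCV has them; the pictures are not rectified), "T" (4x4, takes a point from camera to world coordinates). Camera axes: x right, y down, z forward; pixel columns grow to the right and rows downward; lengths in m; the calibration is good to about 2 mm. A picture is of the moment at which its call begins. There is no depth.
- sign_off(): hands the job in, once; it reports no verdict.
The state is a dict: "time": time; "qpos": joint angles; "dq": joint speeds; "joint_efforts": joint torques, N m; "eef_pos": TCP position; "tcp_rot": TCP orientation; "contact_force": force on the tool from outside, world axes, zero at the start; "wrist_torque": the same for the moment, N m; "opening": opening from 0.0 (shut) to 1.0 (fully open).
Only numpy, scipy, OpenCV 4.12 (cv2) and the standard library are available. Lean on these libraries where they do the work, as an engineer would, in place of code of your own. Each camera call takes 0.05 s, during which the arm holds its last target. There are 200 camera calls.

### The job

Clamp the board that lies between the jaw and the fence of the bench clamp, ready for planing: turn the capstan clockwise, pushing one spoke after another through the open side of its guard, until the jaw holds the board firmly but without straining it, then let go. Keep off the jaw and the fence, and leave the mug and the screw jar where they stand.

Things in the scene. Friction and masses are not known exactly. Their poses are not given: they have to be found in the camera images.
- hub (a point): centre of the capstan of a bench clamp bolted to the bench, on its upright axis at the height of the spokes' centre line, 120 mm above the bench. Its frame is the clamp's: z up; rack, jaw, board and fence lie along -y. The hub is a steel boss of 28 mm radius, its top 136 mm above the bench, over a grey gearbox 90 x 90 mm, 85 mm tall
- clamp: the clamp's fixed frame, origin on the bench under the hub, axes as hub. A sheet-metal guard, top 140 mm high, covers the spokes on the bed side (x -134 to 134 mm, y -120 to -30 mm); on the +y side the spoke circle is open from above and outside: a spoke can be pushed only while it passes there, then the next must be taken. Two guide rods run along -y at x = -98 and 98 mm
- capstan (a joint): angle of the capstan, rad: four level plain steel spokes 90 degrees apart, 14 mm thick, reaching 123 mm from the axis. At 0 they point along +x, +y, -x and -y of hub. It grows as the capstan turns clockwise seen from above, which closes the jaw 8 mm per rad. It starts at 0 to 1.2 and needs about 3 to 6 rad more to reach the board. It stays where it is left
- spoke (a point): a point on one spoke, 90 mm from the axis. Pushed squarely here, turning free takes about 9 N (0.8 N m). Once the jaw bears on the board, its sprung face gives 12 N per mm and the torque grows 0.75 N m per rad. The board is well held at half as much again as free (1.2 N m); at twice (1.6 N m) it is too tight. This is felt in motion: at a pause both read up to 0.4 N m less, so judge by the rise (0.4 N m)
- jaw: the moving jaw, a dark steel bar 230 mm long (its x), 22 mm thick, 47 mm tall, on the guide rods, with the toothed rack that runs back to the gearbox; origin at the bar's underside centre; it closes along -y of hub. On its -y side it carries a sprung plywood face, 12 mm thick, that begins to press 23 mm from the origin and springs back by up to 12 mm under load
- fence: the fixed fence at the other end of the bed, a dark steel bar 230 x 35 mm, 50 mm tall with a plywood face; origin at its underside centre; the face lies 21.5 mm from it towards +y. Between it and the jaw lies, loose and a little askew, a softwood board 150 mm long, 24 mm thick; its width across the clamp differs each time, 55 to 70 mm. Two spare boards lie on the clamp's far side
- screw_jar: a clear jar with a steel cap, 64 mm across, 85 mm tall, standing beside the guard; origin at its underside; to be left alone
- mug: a white mug, 76 mm across, 85 mm tall, standing off the open side of the capstan; origin at its underside; to be left alone

How it is judged:
By the outcome, as a careful person would: the job done as asked, in the order asked, and still so for the second after the job is handed in, with the robot touching nothing.
It also fails if it takes over 72 s, if anything falls off the work surface, if the arm or the gripper's body presses on something with over 40 N, if the wrist force passes 120 N, or if a joint passes its speed limit or range.

## Working session

There is one attempt and no reset: what is moved stays moved. The work goes in short steps, Python scripts to look and compute and a shell command to move; the robot and the scene stay as the last step left them, time stands still between calls to the robot, and variables do not carry over. Pictures are saved under pics/ and viewed, about 8 in all and at most 12, crops included, and the job is handed in when it is done.

```bash
mkdir -p pics && ls && cat > h.py <<'E'
import numpy as np, cv2, json
from plant import get_state, read_camera, sign_off
def K(c):
    h,w=c['img'].shape[:2]; f=h/2/np.tan(np.radians(c['fov_y'])/2)
    return np.array([[f,0,c['cx']],[0,f,c['cy']],[0,0,1.]]), np.array(c['distortion'])
def ray(c,uv,z):
    k,d=K(c); p=cv2.undistortPoints(np.array(uv,float).reshape(-1,1,2),k,d).reshape(-1,2)
    T=np.array(c['T']); r=np.c_[p,np.ones(len(p))]@T[:3,:3].T; o=T[:3,3]
    return o+r*((z-o[2])/r[:,2])[:,None]
def proj(c,P):
    k,d=K(c); T=np.linalg.inv(np.array(c['T']))
    return cv2.projectPoints(np.array(P,float).reshape(-1,1,3),cv2.Rodrigues(T[:3,:3])[0],T[:3,3],k,d)[0].reshape(-1,2)
def snap(n,f,crop=None):
    c=read_camera(n); im=c['img'][:,:,::-1]
    if crop: x0,y0,x1,y1=crop; im=im[y0:y1,x0:x1]
    s=min(800/im.shape[1],600/im.shape[0]); cv2.imwrite(f,cv2.resize(im,None,fx=s,fy=s,interpolation=cv2.INTER_CUBIC)); return c
E
python3 - <<'E'
from h import *
for n in('scene','top'):
    c=snap(n,f'pics/{n}0.png'); print(n,c['fov_y'],c['cx'],c['cy'],c['distortion'],np.round(c['T'],3).tolist())
print(get_state())
E
```

```text
pics
scene 49.79340647242311 249.9895858256788 190.1926044150241 [0.03419701 0.         0.         0.         0.        ] [[-0.725, 0.535, -0.434, 1.034], [0.689, 0.547, -0.475, 0.579], [-0.017, -0.643, -0.766, 0.894], [0.0, 0.0, 0.0, 1.0]]
top 47.106309618527746 246.96208200583845 193.8870778057293 [-0.08256528  0.          0.          0.          0.        ] [[0.01, -0.985, 0.173, 0.359], [-1.0, -0.01, -0.004, 0.098], [0.005, -0.173, -0.985, 1.277], [0.0, 0.0, 0.0, 1.0]]
{'time': 0.1, 'qpos': array([ 1.15900670e+00,  2.87113399e-01,  1.57799542e+00,  2.52749228e-05,
        1.27860984e+00, -1.49988126e-01]), 'dq': array([-4.78441740e-05, -1.06289330e-03, -4.68622213e-03,  5.39611762e-04,
        1.33984221e-03, -1.33322502e-03]), 'joint_efforts': array([ 9.65712134e-04, -4.07294691e+01, -2.93699795e+01, -1.96923620e-04,
        3.44667656e-03, -2.51992526e-05]), 'eef_pos': array([0.17443692, 0.65149485, 0.24108031]), 'tcp_rot': array([ 0.56134308,  0.42979431, -0.43111859, -0.56063139]), 'contact_force': array([ 0.35144496, -0.77403132, -0.35243847]), 'wrist_torque': array([-0.01640125,  0.00097392, -0.00873406]), 'opening': 0.9972538586018398}
```

View pics/top0.png

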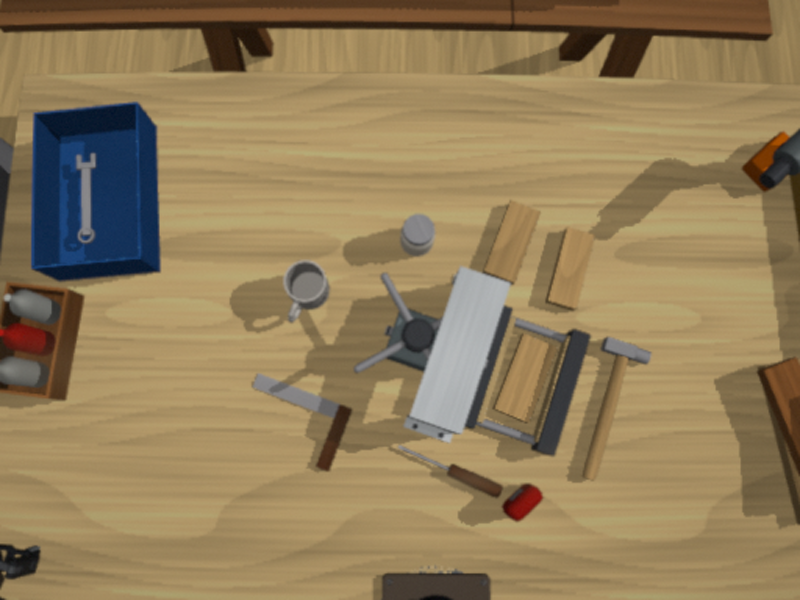

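View pics/scene0.png

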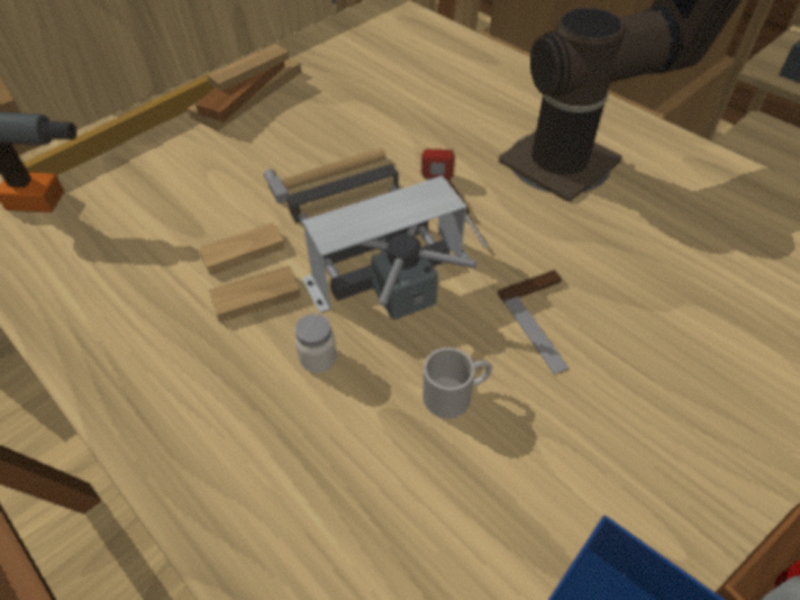

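Top view (800-px scale): hub (418,335), spoke tips (386,277) and (358,369), guard top to the right, jaw and fence beyond it with the board between them, mug (306,285), jar (417,232). The scene view agrees.

```bash
cat >> h.py <<'E'
from scipy.optimize import least_squares
from scipy.spatial.transform import Rotation as R
E
python3 - <<'E'
from h import *
c=read_camera('top'); s=read_camera('scene'); k=512/800
top=np.array([[418,334],[458,268],[510,284],[460,434],[408,418],[386,277],[358,369]])*k
sc=np.array([[403,245],[385,302],[474,263]])*k
def P(p):
    x,y,w,th=p; c0,s0=np.cos(w),np.sin(w); M=np.array([[c0,-s0],[s0,c0]])
    g=[[134,-30],[134,-120],[-134,-120],[-134,-30]]
    tip=lambda a:[123*np.cos(a),123*np.sin(a)]
    L=[[0,0,136]]+[q+[140] for q in g]+[tip(np.pi/2-th)+[120],tip(np.pi-th)+[120]]
    L=np.array(L,float)/1000; L[:,:2]=L[:,:2]@M.T+[x,y]; return L
def res(p):
    L=P(p); return np.r_[(proj(c,L)-top).ravel(),(proj(s,L[[0,5,6]])-sc).ravel()]
h=ray(c,[[267.5,214]],.13)[0]; print(h)
r=least_squares(res,[h[0],h[1],-.25,.5],loss='soft_l1'); print(r.x,np.round(r.fun,1))
print('mug,jar',ray(c,np.array([[306,284],[418,225]])*k,.085))
st=get_state(); print(R.from_quat(st['tcp_rot']).as_matrix().round(3))
np.save('pose.npy',r.x)
E
```

```text
[0.50654177 0.03966016 0.13      ]
[ 0.50562552  0.03934019 -0.33327708  0.71689541] [ 0.2  0.3  2.  -1.1  0.9 -0.1  0.5  1.   0.5 -0.7 -2.3 -2.1 -2.4  1.4
  1.2 -1.9 -1.1  1.1  2.3  0.3]
mug,jar [[0.59998723 0.23549896 0.085     ]
 [0.71028285 0.03755935 0.085     ]]
[[ 0.259 -0.001 -0.966]
 [ 0.966 -0.001  0.259]
 [-0.001 -1.     0.   ]]
```

```bash
python3 -m inch '[{"ay":-0.12,"hand":1},{"ay":-0.12,"hand":1},{"ay":-0.12,"hand":1},{"ay":-0.12,"hand":1},{"ay":-0.12,"hand":1}]' 40 && python3 -m inch '[{"ay":-0.12,"hand":1},{"ay":-0.065,"hand":1},{"x":-38,"z":3,"hand":1},{"x":-38,"z":3,"hand":1},{"x":-38,"z":3,"hand":1}]' && python3 -m inch '[{"x":-38,"z":3,"hand":1},{"x":-38,"z":3,"hand":1},{"x":-38,"z":3,"hand":1},{"x":-38,"z":3,"hand":1},{"x":-38,"z":3,"hand":1}]' && python3 -m inch '[{"x":-38,"z":3,"hand":1},{"x":-38,"z":3,"hand":1},{"x":-38,"z":3,"hand":1},{"x":-38,"z":3,"hand":1},{"hand":1}]'
cat > rel.py <<'E'
from h import *
s=get_state(); x,y,w,th=np.load('pose.npy'); d=s['eef_pos'][:2]-[x,y]; M=R.from_quat(s['tcp_rot']).as_matrix(); F=s['contact_force']
# contact point: 11 mm towards tool -z
pc=d-0.011*M[:2,2]
print('t%.2f tcp'%s['time'],s['eef_pos'].round(4),'yaw %.1f'%np.degrees(np.arctan2(M[1,0],M[0,0])),'tilt',M[2].round(3),'r %.1f polar %.1f'%(1e3*np.hypot(*d),np.degrees(np.arctan2(d[1],d[0]))),'contact r %.1f pol %.1f'%(1e3*np.hypot(*pc),np.degrees(np.arctan2(pc[1],pc[0]))),'F',F.round(1),'torque cw on capstan %.2f'%(pc[0]*F[1]-pc[1]*F[0]),'open %.2f'%s['opening'], 'intool x,z',(1e3*M[:2,0]@d).round(1),(1e3*M[:2,2]@d).round(1))
E
python3 rel.py
```

```text
t0.20 tcp [0.1745 0.6516 0.2415] yaw 75.0 tilt [-0.001 -1.     0.   ] r 696.1 polar 118.4 contact r 688.6 pol 117.7 F [ 0.2 -0.3  0.1] torque cw on capstan -0.01 open 1.00 intool x,z 505.7 478.3validation failed for argument at $[0]...
```

```bash
python3 -m inch '[{"ax":0,"ay":-0.12,"az":0,"x":0,"y":0,"z":0,"hand":1},{"ax":0,"ay":-0.12,"az":0,"x":0,"y":0,"z":0,"hand":1},{"ax":0,"ay":-0.12,"az":0,"x":0,"y":0,"z":0,"hand":1},{"ax":0,"ay":-0.12,"az":0,"x":0,"y":0,"z":0,"hand":1},{"ax":0,"ay":-0.12,"az":0,"x":0,"y":0,"z":0,"hand":1}]' 40; python3 rel.py
```

```text
time: 0.62
eef_pos: [0.1746, 0.6518, 0.2419]
tcp_rot: [-0.407, -0.578, 0.578, 0.407]
contact_force: [0.2, 1.0, -0.1]
opening: 0.297
t0.62 tcp [0.1746 0.6518 0.2419] yaw 109.7 tilt [-0.001 -1.     0.   ] r 696.2 polar 118.4 contact r 694.7 pol 117.5 F [ 0.2  1.  -0.1] torque cw on capstan -0.44 open 0.30 intool x,z 688.3 105.0
```

```bash
python3 -m inch '[{"ax":0,"ay":-0.12,"az":0,"x":0,"y":0,"z":0,"hand":1},{"ax":0,"ay":-0.065,"az":0,"x":0,"y":0,"z":0,"hand":1},{"ax":0,"ay":0,"az":0,"x":-38,"y":0,"z":3,"hand":1},{"ax":0,"ay":0,"az":0,"x":-38,"y":0,"z":3,"hand":1},{"ax":0,"ay":0,"az":0,"x":-38,"y":0,"z":3,"hand":1}]' && python3 -m inch '[{"ax":0,"ay":0,"az":0,"x":-38,"y":0,"z":3,"hand":1},{"ax":0,"ay":0,"az":0,"x":-38,"y":0,"z":3,"hand":1},{"ax":0,"ay":0,"az":0,"x":-38,"y":0,"z":3,"hand":1},{"ax":0,"ay":0,"az":0,"x":-38,"y":0,"z":3,"hand":1},{"ax":0,"ay":0,"az":0,"x":-38,"y":0,"z":3,"hand":1}]' && python3 -m inch '[{"ax":0,"ay":0,"az":0,"x":-38,"y":0,"z":3,"hand":1},{"ax":0,"ay":0,"az":0,"x":-38,"y":0,"z":3,"hand":1},{"ax":0,"ay":0,"az":0,"x":-38,"y":0,"z":3,"hand":1},{"ax":0,"ay":0,"az":0,"x":-38,"y":0,"z":3,"hand":1},{"ax":0,"ay":0,"az":0,"x":0,"y":0,"z":0,"hand":1}]'; python3 rel.py
```

```text
time: 1.03
eef_pos: [0.2238, 0.5476, 0.2415]
tcp_rot: [-0.353, -0.612, 0.613, 0.353]
contact_force: [0.1, -0.2, 1.2]
opening: 0.002
time: 1.45
eef_pos: [0.306, 0.3749, 0.2422]
tcp_rot: [0.354, 0.612, -0.612, -0.353]
contact_force: [0.2, 0.0, -0.0]
opening: 0.002
time: 1.87
eef_pos: [0.3736, 0.2343, 0.2424]
tcp_rot: [-0.357, -0.611, 0.611, 0.355]
contact_force: [-0.7, -0.2, -0.4]
opening: 0.001
t1.87 tcp [0.3736 0.2343 0.2424] yaw 119.6 tilt [-0.003 -1.    -0.   ] r 235.4 polar 124.1 contact r 234.8 pol 121.4 F [-0.7 -0.2 -0.4] torque cw on capstan 0.16 open 0.00 intool x,z 234.7 18.6
```

```bash
python3 -m inch '[{"ax":0,"ay":0,"az":0,"x":-36,"y":0,"z":3.5,"hand":1},{"ax":0,"ay":0,"az":0,"x":-36,"y":0,"z":3.5,"hand":1},{"ax":0,"ay":0,"az":0,"x":-36,"y":20,"z":3.5,"hand":1},{"ax":0,"ay":0,"az":0,"x":-35,"y":20,"z":3.5,"hand":1},{"ax":0,"ay":0,"az":0,"x":0,"y":20,"z":0,"hand":1}]' ; python3 -m inch '[{"ax":0,"ay":0,"az":0,"x":0,"y":15,"z":0,"hand":1},{"ax":0,"ay":0,"az":0,"x":0,"y":0,"z":0,"hand":1}]'; python3 rel.py; python3 - <<'E'
from h import *
snap('top','pics/top1.png',(150,120,350,270)); snap('scene','pics/sc1.png',(180,90,380,240))
a=cv2.imread('pics/top1.png');b=cv2.imread('pics/sc1.png');cv2.imwrite('pics/both1.png',cv2.resize(np.vstack([a,b]),(400,600)))
E
```

```text
time: 2.28
eef_pos: [0.4331, 0.1041, 0.1826]
tcp_rot: [0.357, 0.611, -0.611, -0.354]
contact_force: [-0.9, 0.7, -0.6]
opening: -0.002
time: 2.45
eef_pos: [0.4282, 0.1077, 0.1636]
tcp_rot: [-0.352, -0.611, 0.613, 0.357]
contact_force: [-0.8, 0.1, -1.2]
opening: 0.003
t2.45 tcp [0.4282 0.1077 0.1636] yaw 119.9 tilt [ 0.004 -1.     0.007] r 103.2 polar 138.6 contact r 100.2 pol 132.6 F [-0.8  0.1 -1.2] torque cw on capstan 0.06 open 0.00 intool x,z 97.8 33.1
```

View pics/top1.png

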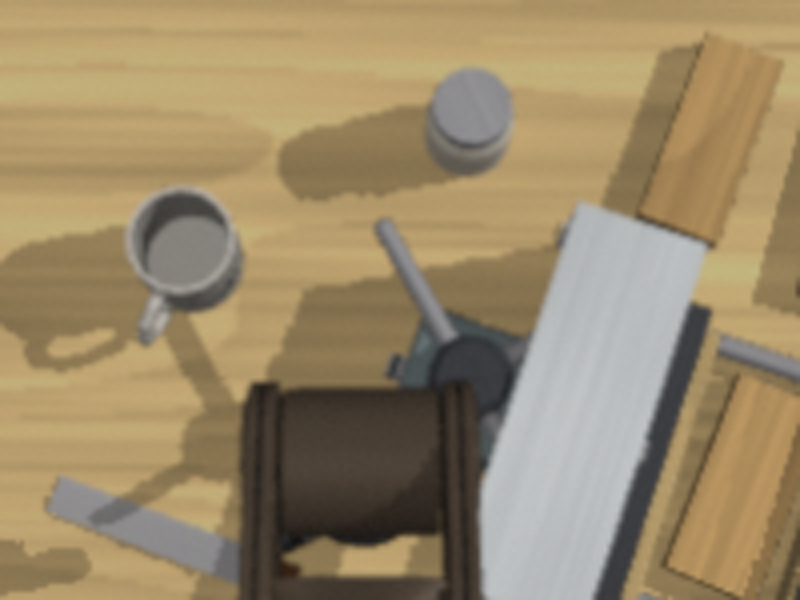

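View pics/sc1.png

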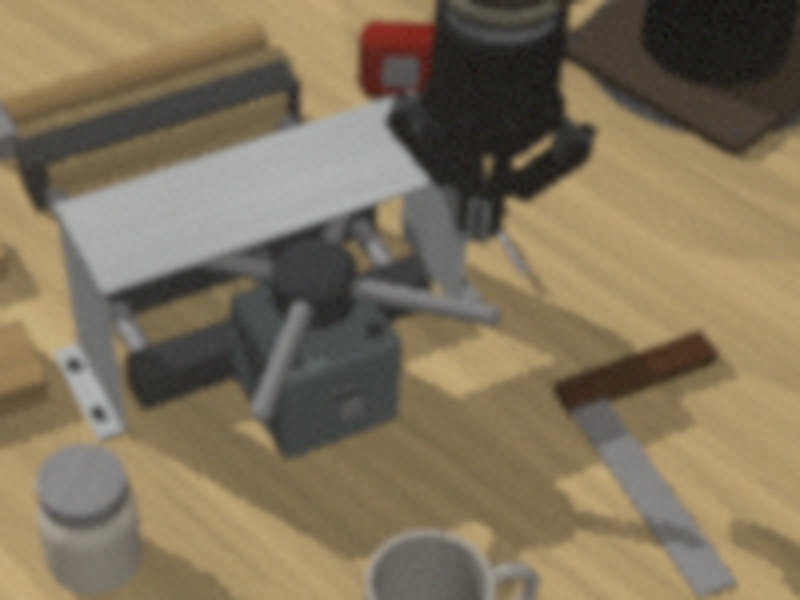

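The fingers stand just behind the left spoke with the spoke circle clear, so I lower them behind it.

```bash
python3 -m inch '[{"ax":0,"ay":0,"az":0,"x":0,"y":18,"z":0,"hand":1},{"ax":0,"ay":0,"az":0,"x":0,"y":18,"z":0,"hand":1},{"ax":0,"ay":0,"az":0,"x":0,"y":15,"z":0,"hand":1},{"ax":0,"ay":0,"az":0,"x":0,"y":0,"z":0,"hand":1},{"ax":0,"ay":0,"az":0,"x":0,"y":0,"z":0,"hand":1}]'; python3 rel.py
```

```text
time: 2.97
eef_pos: [0.4309, 0.1087, 0.1172]
tcp_rot: [0.353, 0.613, -0.612, -0.353]
contact_force: [1.1, 1.0, 0.8]
opening: -0.003
t2.97 tcp [0.4309 0.1087 0.1172] yaw 120.0 tilt [-0. -1. -0.] r 102.0 polar 137.1 contact r 99.3 pol 131.0 F [1.1 1.  0.8] torque cw on capstan -0.15 open -0.00 intool x,z 97.5 29.9
```

```bash
python3 -m inch '[{"ax":0,"ay":0,"az":0,"x":-1,"y":4,"z":-8,"hand":1},{"ax":0,"ay":0.04,"az":0,"x":0.5,"y":0,"z":-6,"hand":1},{"ax":0,"ay":0.08,"az":0,"x":1.1,"y":0,"z":-7.7,"hand":1},{"ax":0,"ay":0.08,"az":0,"x":1.1,"y":0,"z":-7.7,"hand":1},{"ax":0,"ay":0.08,"az":0,"x":1.1,"y":0,"z":-7.7,"hand":1}]' >/dev/null; python3 rel.py;  python3 -m inch '[{"ax":0,"ay":0.08,"az":0,"x":1.1,"y":0,"z":-7.7,"hand":1},{"ax":0,"ay":0.08,"az":0,"x":1.1,"y":0,"z":-7.7,"hand":1},{"ax":0,"ay":0.08,"az":0,"x":1.1,"y":0,"z":-7.7,"hand":1},{"ax":0,"ay":0.08,"az":0,"x":1.1,"y":0,"z":-7.7,"hand":1},{"ax":0,"ay":0.08,"az":0,"x":1.1,"y":0,"z":-7.7,"hand":1}]' >/dev/null; python3 rel.py
```

```text
t3.38 tcp [0.4616 0.1272 0.1141] yaw 103.8 tilt [ 0.    -1.     0.005] r 98.2 polar 116.6 contact r 96.4 pol 110.2 F [-8.1 -0.9  5.9] torque cw on capstan 0.77 open 0.00 intool x,z 95.8 21.8
t3.80 tcp [0.4989 0.1377 0.1139] yaw 80.8 tilt [ 0.003 -1.     0.006] r 98.6 polar 93.9 contact r 96.7 pol 87.6 F [-8.5  6.8  3.3] torque cw on capstan 0.85 open -0.00 intool x,z 96.0 22.4
```

```bash
python3 -m inch '[{"ax":0,"ay":0.08,"az":0,"x":1.2,"y":0,"z":-7.7,"hand":1},{"ax":0,"ay":0.08,"az":0,"x":1.2,"y":0,"z":-7.7,"hand":1},{"ax":0,"ay":0.08,"az":0,"x":1.2,"y":0,"z":-7.7,"hand":1},{"ax":0,"ay":0.08,"az":0,"x":1.2,"y":0,"z":-7.7,"hand":1},{"ax":0,"ay":0.08,"az":0,"x":1.2,"y":0,"z":-7.7,"hand":1}]' >/dev/null; python3 rel.py;  python3 -m inch '[{"ax":0,"ay":0.08,"az":0,"x":1.2,"y":0,"z":-7.7,"hand":1},{"ax":0,"ay":0.08,"az":0,"x":1.2,"y":0,"z":-7.7,"hand":1},{"ax":0,"ay":0.08,"az":0,"x":1.2,"y":0,"z":-7.7,"hand":1},{"ax":0,"ay":0.08,"az":0,"x":1.2,"y":0,"z":-7.7,"hand":1},{"ax":0,"ay":0.08,"az":0,"x":1.2,"y":0,"z":-7.7,"hand":1}]' >/dev/null; python3 rel.py; python3 -m inch '[{"ax":0,"ay":0.08,"az":0,"x":1.2,"y":0,"z":-7.7,"hand":1},{"ax":0,"ay":0.08,"az":0,"x":1.2,"y":0,"z":-7.7,"hand":1},{"ax":0,"ay":0.08,"az":0,"x":1.2,"y":0,"z":-7.7,"hand":1},{"ax":0,"ay":0.08,"az":0,"x":1.2,"y":0,"z":-7.7,"hand":1},{"ax":0,"ay":0.08,"az":0,"x":1.2,"y":0,"z":-7.7,"hand":1}]' >/dev/null; python3 rel.py
```

```text
t4.22 tcp [0.538  0.1327 0.1141] yaw 57.9 tilt [ 0.004 -1.     0.006] r 98.8 polar 70.9 contact r 96.9 pol 64.5 F [-4.9 10.1  0.5] torque cw on capstan 0.85 open -0.00 intool x,z 96.3 22.3
t4.63 tcp [0.5722 0.1126 0.1144] yaw 35.0 tilt [ 0.006 -1.     0.005] r 99.0 polar 47.7 contact r 97.1 pol 41.4 F [-1.1 11.3 -1. ] torque cw on capstan 0.90 open -0.00 intool x,z 96.5 21.9
t5.05 tcp [0.5957 0.0806 0.1147] yaw 12.0 tilt [ 0.007 -1.     0.006] r 99.1 polar 24.6 contact r 97.3 pol 18.2 F [ 3.4 10.1 -2.9] torque cw on capstan 0.84 open -0.00 intool x,z 96.7 21.5
```

```bash
python3 -m inch '[{"ax":0,"ay":0,"az":0,"x":0,"y":-10,"z":6,"hand":1},{"ax":0,"ay":0,"az":0,"x":0,"y":-20,"z":2,"hand":1},{"ax":0,"ay":-0.12,"az":0,"x":-3.8,"y":-6,"z":11.5,"hand":1},{"ax":0,"ay":-0.12,"az":0,"x":-3.8,"y":0,"z":11.5,"hand":1},{"ax":0,"ay":-0.12,"az":0,"x":-3.8,"y":0,"z":11.5,"hand":1}]' >/dev/null; python3 rel.py;  python3 -m inch '[{"ax":0,"ay":-0.12,"az":0,"x":-3.8,"y":0,"z":11.5,"hand":1},{"ax":0,"ay":-0.12,"az":0,"x":-3.8,"y":0,"z":11.5,"hand":1},{"ax":0,"ay":-0.12,"az":0,"x":-3.8,"y":0,"z":11.5,"hand":1},{"ax":0,"ay":-0.12,"az":0,"x":-3.8,"y":0,"z":11.5,"hand":1},{"ax":0,"ay":-0.12,"az":0,"x":-3.8,"y":0,"z":11.5,"hand":1}]' >/dev/null; python3 rel.py; python3 -m inch '[{"ax":0,"ay":-0.12,"az":0,"x":-3.8,"y":0,"z":11.5,"hand":1},{"ax":0,"ay":-0.12,"az":0,"x":-3.8,"y":0,"z":11.5,"hand":1},{"ax":0,"ay":-0.12,"az":0,"x":-3.8,"y":0,"z":11.5,"hand":1},{"ax":0,"ay":-0.12,"az":0,"x":-3.8,"y":0,"z":11.5,"hand":1},{"ax":0,"ay":-0.12,"az":0,"x":-3.8,"y":0,"z":11.5,"hand":1}]' >/dev/null; python3 rel.py
```

```text
t5.47 tcp [0.5716 0.1141 0.1524] yaw 33.3 tilt [ 0.005 -1.    -0.004] r 99.7 polar 48.6 contact r 97.4 pol 42.3 F [-0.7  0.1 -0.4] torque cw on capstan 0.06 open -0.00 intool x,z 96.2 26.2
t5.88 tcp [0.5164 0.1395 0.1511] yaw 67.8 tilt [ 0.001 -1.    -0.004] r 100.7 polar 83.8 contact r 98.2 pol 77.7 F [-0.5 -0.2  0.1] torque cw on capstan 0.05 open 0.00 intool x,z 96.8 27.9
t6.30 tcp [0.4574 0.1295 0.151 ] yaw 102.1 tilt [-0.001 -1.    -0.004] r 102.2 polar 118.2 contact r 99.7 pol 112.1 F [ 0.1 -0.4 -0.1] torque cw on capstan 0.01 open 0.00 intool x,z 98.3 28.2
```

```bash
python3 -m inch '[{"ax":0,"ay":0,"az":0,"x":-2,"y":0,"z":6,"hand":1},{"ax":0,"ay":0,"az":0,"x":0,"y":18,"z":0,"hand":1},{"ax":0,"ay":0,"az":0,"x":0,"y":18,"z":0,"hand":1},{"ax":0,"ay":0,"az":0,"x":0,"y":2,"z":0,"hand":1},{"ax":0,"ay":0,"az":0,"x":0,"y":0,"z":0,"hand":1}]' >/dev/null; python3 rel.py;  python3 -m inch '[{"ax":0,"ay":0,"az":0,"x":0,"y":0,"z":-8,"hand":1},{"ax":0,"ay":0.04,"az":0,"x":0.5,"y":0,"z":-6,"hand":1},{"ax":0,"ay":0.08,"az":0,"x":1.2,"y":0,"z":-7.7,"hand":1},{"ax":0,"ay":0.08,"az":0,"x":1.2,"y":0,"z":-7.7,"hand":1},{"ax":0,"ay":0.08,"az":0,"x":1.2,"y":0,"z":-7.7,"hand":1}]' >/dev/null; python3 rel.py
```

```text
t6.72 tcp [0.4514 0.1258 0.1106] yaw 101.6 tilt [-0.    -1.     0.001] r 102.1 polar 122.1 contact r 98.8 pol 116.1 F [-0.  -0.3  0.1] torque cw on capstan 0.01 open 0.00 intool x,z 95.6 35.7
t7.13 tcp [0.4867 0.1358 0.1114] yaw 85.3 tilt [ 0.001 -1.     0.007] r 98.3 polar 101.1 contact r 95.9 pol 94.8 F [-8.5  3.7  4.7] torque cw on capstan 0.78 open 0.00 intool x,z 94.6 26.7
```

```bash
python3 -m inch '[{"ax":0,"ay":0.07,"az":0,"x":1.1,"y":0,"z":-7.9,"hand":1},{"ax":0,"ay":0.07,"az":0,"x":1.1,"y":0,"z":-7.9,"hand":1},{"ax":0,"ay":0.07,"az":0,"x":1.2,"y":0,"z":-7.9,"hand":1},{"ax":0,"ay":0.08,"az":0,"x":1.2,"y":0,"z":-7.7,"hand":1},{"ax":0,"ay":0.08,"az":0,"x":1.2,"y":0,"z":-7.7,"hand":1}]' >/dev/null; python3 rel.py;  python3 -m inch '[{"ax":0,"ay":0.08,"az":0,"x":1.2,"y":0,"z":-7.7,"hand":1},{"ax":0,"ay":0.08,"az":0,"x":1.2,"y":0,"z":-7.7,"hand":1},{"ax":0,"ay":0.08,"az":0,"x":1.2,"y":0,"z":-7.7,"hand":1},{"ax":0,"ay":0.08,"az":0,"x":1.2,"y":0,"z":-7.7,"hand":1},{"ax":0,"ay":0.08,"az":0,"x":1.2,"y":0,"z":-7.7,"hand":1}]' >/dev/null; python3 rel.py; python3 -m inch '[{"ax":0,"ay":0.08,"az":0,"x":1.2,"y":0,"z":-7.7,"hand":1},{"ax":0,"ay":0.08,"az":0,"x":1.2,"y":0,"z":-7.7,"hand":1},{"ax":0,"ay":0.08,"az":0,"x":1.2,"y":0,"z":-7.7,"hand":1},{"ax":0,"ay":0.08,"az":0,"x":1.2,"y":0,"z":-7.7,"hand":1},{"ax":0,"ay":0.08,"az":0,"x":1.2,"y":0,"z":-7.7,"hand":1}]' >/dev/null; python3 rel.py
```

```text
t7.55 tcp [0.5263 0.1347 0.1113] yaw 64.1 tilt [ 0.003 -1.     0.007] r 97.6 polar 77.8 contact r 95.6 pol 71.3 F [-6.7  9.3  2.4] torque cw on capstan 0.89 open -0.00 intool x,z 94.9 23.0
t7.97 tcp [0.5626 0.1186 0.1116] yaw 41.2 tilt [ 0.005 -1.     0.006] r 97.6 polar 54.3 contact r 95.7 pol 47.9 F [-2.2 11.6 -1.3] torque cw on capstan 0.90 open 0.00 intool x,z 95.0 22.2
t8.38 tcp [0.5896 0.0894 0.1118] yaw 18.3 tilt [ 0.007 -1.     0.006] r 97.7 polar 30.8 contact r 95.9 pol 24.4 F [ 2.1 10.3 -3.2] torque cw on capstan 0.82 open 0.00 intool x,z 95.4 21.2
```

```bash
python3 -m inch '[{"ax":0,"ay":0.08,"az":0,"x":1.2,"y":0,"z":-7.7,"hand":1},{"ax":0,"ay":0.08,"az":0,"x":1.2,"y":0,"z":-7.7,"hand":1},{"ax":0,"ay":0.08,"az":0,"x":1.2,"y":0,"z":-7.7,"hand":1}]' >/dev/null; python3 rel.py; python3 - <<'E'
from h import *
snap('top','pics/top2.png',(230,150,400,300))
E
```

```text
t8.63 tcp [0.5992 0.0674 0.1119] yaw 4.5 tilt [ 0.007 -1.     0.006] r 97.7 polar 16.7 contact r 96.0 pol 10.3 F [ 3.6  9.3 -4. ] torque cw on capstan 0.82 open -0.00 intool x,z 95.5 20.6
```

View pics/top2.png

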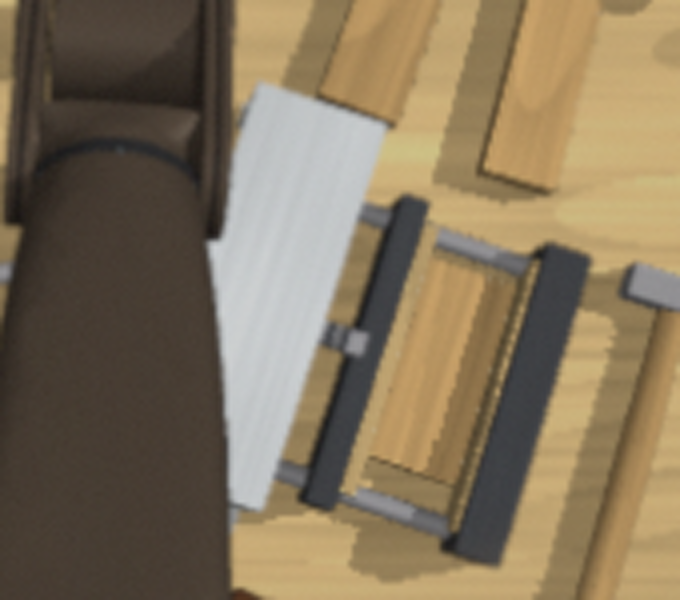

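```bash
python3 -m inch '[{"ax":0,"ay":0,"az":0,"x":0,"y":-10,"z":7,"hand":1},{"ax":0,"ay":0,"az":0,"x":0,"y":-22,"z":4,"hand":1},{"ax":0,"ay":-0.12,"az":0,"x":-4,"y":-6,"z":11.5,"hand":1},{"ax":0,"ay":-0.12,"az":0,"x":-4,"y":0,"z":11.5,"hand":1},{"ax":0,"ay":-0.12,"az":0,"x":-4,"y":0,"z":11.5,"hand":1}]' >/dev/null; python3 rel.py;  python3 -m inch '[{"ax":0,"ay":-0.12,"az":0,"x":-4,"y":0,"z":11.5,"hand":1},{"ax":0,"ay":-0.12,"az":0,"x":-4,"y":0,"z":11.5,"hand":1},{"ax":0,"ay":-0.12,"az":0,"x":-4,"y":0,"z":11.5,"hand":1},{"ax":0,"ay":-0.12,"az":0,"x":-4,"y":0,"z":11.5,"hand":1},{"ax":0,"ay":-0.12,"az":0,"x":-4,"y":0,"z":11.5,"hand":1}]' >/dev/null; python3 -m inch '[{"ax":0,"ay":-0.12,"az":0,"x":-4,"y":0,"z":11.5,"hand":1},{"ax":0,"ay":-0.12,"az":0,"x":-4,"y":0,"z":11.5,"hand":1},{"ax":0,"ay":-0.12,"az":0,"x":-4,"y":0,"z":11.5,"hand":1},{"ax":0,"ay":-0.12,"az":0,"x":-4,"y":0,"z":11.5,"hand":1},{"ax":0,"ay":-0.12,"az":0,"x":-4,"y":0,"z":11.5,"hand":1}]' >/dev/null; python3 rel.py; python3 -m inch '[{"ax":0,"ay":0,"az":0,"x":-2,"y":10,"z":3,"hand":1},{"ax":0,"ay":0,"az":0,"x":0,"y":18,"z":0,"hand":1},{"ax":0,"ay":0,"az":0,"x":0,"y":10,"z":0,"hand":1},{"ax":0,"ay":0,"az":0,"x":0,"y":0,"z":0,"hand":1}]' >/dev/null; python3 rel.py
```

```text
t9.10 tcp [0.5789 0.1071 0.1518] yaw 25.8 tilt [ 0.005 -1.    -0.003] r 99.8 polar 42.8 contact r 97.2 pol 36.5 F [-0.3  0.6  0.3] torque cw on capstan 0.06 open 0.00 intool x,z 95.4 29.2
t9.93 tcp [0.4666 0.1355 0.1505] yaw 94.6 tilt [-0.    -1.    -0.003] r 103.7 polar 112.1 contact r 101.0 pol 106.1 F [-0.7 -0.9  0.7] torque cw on capstan 0.09 open -0.00 intool x,z 98.9 31.2
t10.27 tcp [0.4619 0.1327 0.1082] yaw 94.1 tilt [-0.    -1.     0.004] r 103.1 polar 115.1 contact r 99.7 pol 109.2 F [-0.9 -0.   0.3] torque cw on capstan 0.09 open -0.00 intool x,z 96.2 37.0
```

```bash
python3 -m inch '[{"ax":0,"ay":0,"az":0,"x":0,"y":-3,"z":-8,"hand":1},{"ax":0,"ay":0,"az":0,"x":0,"y":0,"z":-8,"hand":1},{"ax":0,"ay":0.06,"az":0,"x":1.2,"y":0,"z":-7.7,"hand":1},{"ax":0,"ay":0.08,"az":0,"x":1.2,"y":0,"z":-7.7,"hand":1},{"ax":0,"ay":0.08,"az":0,"x":1.2,"y":0,"z":-7.7,"hand":1}]' >/dev/null; python3 rel.py;  python3 -m inch '[{"ax":0,"ay":0.08,"az":0,"x":1.2,"y":0,"z":-7.7,"hand":1},{"ax":0,"ay":0.08,"az":0,"x":1.2,"y":0,"z":-7.7,"hand":1},{"ax":0,"ay":0.08,"az":0,"x":1.2,"y":0,"z":-7.7,"hand":1},{"ax":0,"ay":0.08,"az":0,"x":1.2,"y":0,"z":-7.7,"hand":1}]' >/dev/null; python3 rel.py; python3 -m inch '[{"ax":0,"ay":0.08,"az":0,"x":1.2,"y":0,"z":-7.7,"hand":1},{"ax":0,"ay":0.08,"az":0,"x":1.2,"y":0,"z":-7.7,"hand":1}]' >/dev/null; python3 rel.py;
```

```text
t10.68 tcp [0.5015 0.138  0.1142] yaw 81.3 tilt [-0.001 -1.     0.006] r 98.8 polar 92.4 contact r 97.3 pol 86.0 F [-8.3 -0.   6.1] torque cw on capstan 0.81 open 0.00 intool x,z 97.0 18.9
t11.02 tcp [0.5319 0.1356 0.1142] yaw 63.0 tilt [-0.001 -1.     0.007] r 99.8 polar 74.7 contact r 98.1 pol 68.4 F [-9.9  3.8  6.7] torque cw on capstan 1.04 open 0.00 intool x,z 97.7 20.3
t11.18 tcp [0.5464 0.1309 0.1143] yaw 53.8 tilt [-0.001 -1.     0.008] r 100.3 polar 66.0 contact r 98.5 pol 59.7 F [-9.4  6.4  6.7] torque cw on capstan 1.11 open -0.00 intool x,z 98.0 21.2
```

```bash
python3 -m inch '[{"ax":0,"ay":0.08,"az":0,"x":1.2,"y":0,"z":-7.7,"hand":1},{"ax":0,"ay":0.08,"az":0,"x":1.2,"y":0,"z":-7.7,"hand":1},{"ax":0,"ay":0.08,"az":0,"x":1.2,"y":0,"z":-7.7,"hand":1}]' >/dev/null; python3 rel.py
```

```text
t11.43 tcp [0.5664 0.1199 0.1143] yaw 40.0 tilt [-0.001 -1.     0.009] r 100.9 polar 53.0 contact r 99.0 pol 46.7 F [-8.9 10.5  5.5] torque cw on capstan 1.36 open -0.00 intool x,z 98.3 22.6
```

Torque climbed from about 0.85 (free) to about 1.35 N m, with the slope the clamp's data gives. The rise is about 0.5 N m, inside the 0.4–0.8 band, so I stop here, back off and look.

```bash
python3 -m inch '[{"ax":0,"ay":0,"az":0,"x":0,"y":0,"z":6,"hand":1},{"ax":0,"ay":0,"az":0,"x":0,"y":0,"z":8,"hand":1},{"ax":0,"ay":0,"az":0,"x":0,"y":-20,"z":2,"hand":1},{"ax":0,"ay":0,"az":0,"x":0,"y":-35,"z":0,"hand":1},{"ax":0,"ay":0,"az":0,"x":0,"y":-38,"z":0,"hand":1}]' >/dev/null; python3 rel.py;  python3 -m inch '[{"ax":0,"ay":0,"az":0,"x":25,"y":-20,"z":25,"hand":1},{"ax":0,"ay":0,"az":0,"x":25,"y":0,"z":25,"hand":1},{"ax":0,"ay":0,"az":0,"x":25,"y":0,"z":25,"hand":1},{"ax":0,"ay":0,"az":0,"x":25,"y":0,"z":25,"hand":1},{"ax":0,"ay":0,"az":0,"x":25,"y":0,"z":25,"hand":1}]' >/dev/null; python3 -m inch '[{"ax":0,"ay":0,"az":0,"x":25,"y":0,"z":25,"hand":1},{"ax":0,"ay":0,"az":0,"x":25,"y":0,"z":25,"hand":1},{"ax":0,"ay":0,"az":0,"x":25,"y":0,"z":25,"hand":1},{"ax":0,"ay":0,"az":0,"x":0,"y":0,"z":0,"hand":1},{"ax":0,"ay":0,"az":0,"x":0,"y":0,"z":0,"hand":1}]' >/dev/null; python3 rel.py; python3 - <<'E'
from h import *
snap('top','pics/top3.png',(210,130,380,300)); snap('scene','pics/sc3.png',(150,70,350,220))
E
```

```text
t11.85 tcp [0.5558 0.1291 0.2056] yaw 40.4 tilt [-0.003 -1.     0.002] r 102.8 polar 60.8 contact r 99.5 pol 54.8 F [-0.2  0.1  1. ] torque cw on capstan 0.02 open -0.00 intool x,z 96.4 35.8
t12.68 tcp [0.5797 0.4128 0.2262] yaw 40.5 tilt [ 0.    -1.    -0.001] r 380.8 polar 78.8 contact r 374.0 pol 77.5 F [-0.8 -0.6 -0.3] torque cw on capstan 0.26 open -0.00 intool x,z 299.1 235.7
```

View pics/top3.png

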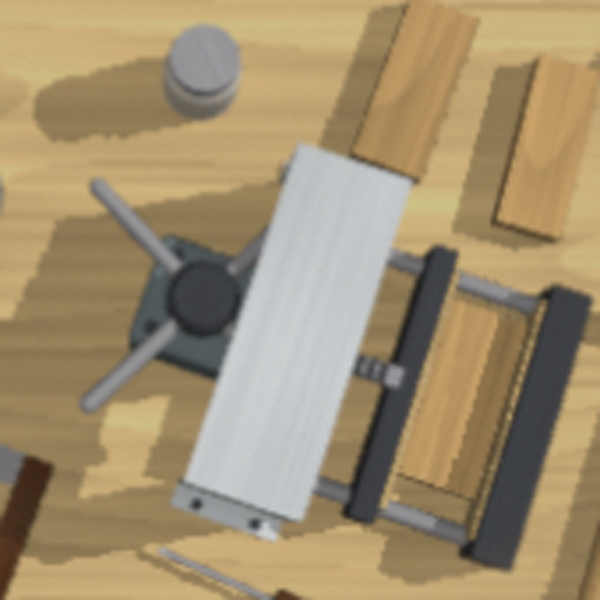

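View pics/sc3.png

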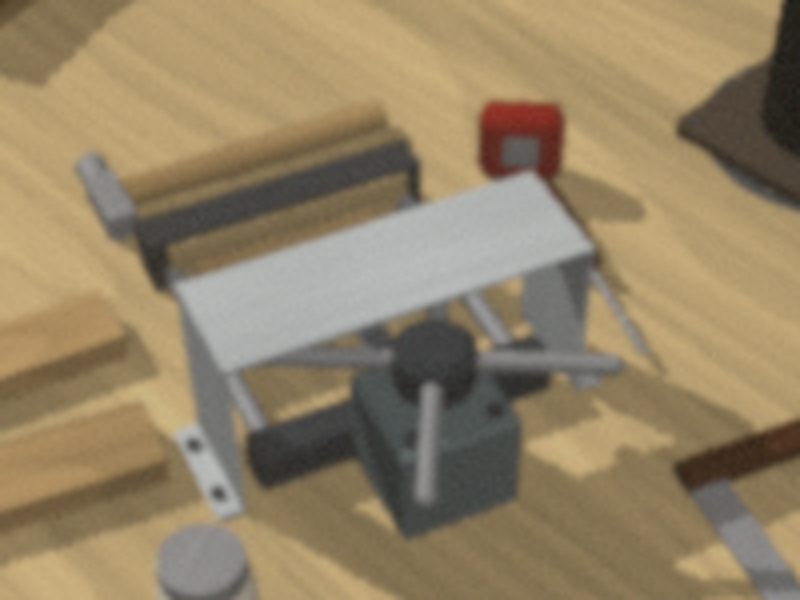

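The pictures show the jaw face against the board, the board closed up to the fence, and the spokes free (tip at (97,187), hub at (205,297) in the top crop). The jar is at its old pixel and the arm is well clear, so I hand in.

```bash
python3 -c "
from h import *
print(get_state()['contact_force'].round(1)); print(sign_off())"
```

```text
[ 0.3 -0.6 -0.4]
the job is handed in; nothing more can be done
None
```

The board is clamped and the job is handed in at about 12.8 s of the 72 s allowed. I turned the capstan clockwise by pushing three spokes in turn through the open side with the closed fingers, about 4.5 rad in all.

**Tightness:** The torque in motion ran at about 0.77–0.90 N m while free. It then climbed at roughly 0.8 N m per rad, close to the stated 0.75, and reached about 1.35 N m when I stopped. That is a rise of about 0.5 N m, between "well held" (0.4) and "too tight" (0.8).

**Last checks:**
- After backing off, the wrist force was within sensor noise and the arm stood well clear.
- The pictures show the jaw face at the board and the board against the fence.
- The jar is where it was. I did not re-measure the mug, but the fingers stayed above its height.

**Disagreement:** At the end the picture put the spoke about 4° behind the tool's yaw. The contact was therefore probably at the fingers' outer corner, so the absolute torques may read up to about 14% low. The rise would then be at most about 0.55 N m, still in the band. I did not push again to confirm it, because that would have tightened the clamp further.

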